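Fetch the capacitor from behind the relay and the terminal block, and put those back

ROBOT

A 6-joint arm with a two-finger parallel gripper is mounted at the origin on a cart in front of the work surface, level with it; the furniture and walls round the work are solid. World frame = base frame: x ahead of the robot, y to its left, z up, the work surface at z = 0. Lengths are in m, angles in degrees, forces in N, time in s.
With the tool pointing down it reaches from about 0.4 to 0.825 m from the base axis. Payload 7 kg.
Tool frame: the origin (TCP) lies on the centre line of the jaws, within the pads' length; the fingertips stand 8 mm ahead of it and the grasp point (between the pads) lies 11 mm behind it; z points along the fingers, y is the line along which they close (so a half turn about z gives the same grasp; the last joint's range is limited). The gripper opens to 88 mm and grips with 3 to 60 N. Pads are 19 mm wide; open, the fingers measure 130 mm over their backs; the gripper's body (78 mm by 193 mm) begins 47 mm behind the grasp point.
Start: joints at [-52.363, 20.546, 0.682, 0, -70.136, -16.507], TCP at [0.243, -0.63, 0.235] pointing down, gripper open.
Joint ranges: [-176.03, 176.03], [-82.01, 121.73], [-58.28, 71.71], [-173.87, 95.51], [-174.79, -0.11], [-173.66, 173.66]. Speed limits (degrees/s): [136.94, 136.94, 172.46, 180, 180, 180].

INTERFACE

Orientations are given as [roll, pitch, yaw] about the fixed x, y, z axes, in that order (R = Rz(yaw) Ry(pitch) Rx(roll)).
In Python, from plant import r gives the robot as it stands.
- The arm moves only by the tool carry_out, never from a script. Its argument "targets" is a list of rows, each a list of 6 numbers: the shift along the tool's x, y, z scaled (see below), then the turn, a rotation vector about the tool's x, y, z scaled (see below). A call has 1 to 5 rows; each row shifts and turns the commanded pose from where the row before left it, along the tool's axes as they then stand; what a row does not reach is not made up. The controller multiplies each number of a shift by 0.5 m and each number of a turn by 60 degrees. A row lasts 1/8 s, in which the tool goes at most 62.5 mm and 10.7 degrees, less where a joint would pass 70% of its speed; a pose out of reach is approached as far as the arm can. A call with a number of a shift or a turn outside -1 to 1 is refused whole. A call with a gripper value outside its range is refused whole. "hand" is the opening, from 0 (shut) to 1 (fully open), set as the call begins (left out, the last holds). The fingers move at their own pace and stop on an object; "squeeze" is the grip in N (left out, the last holds). Time passes only in rows, so rows that do not move let the fingers close. It gives the time, the measured TCP pose, the force, the opening and the grip force at its end, in the units of the state.
- r.get_state(): the state, without advancing time (a new reading comes with each control period).
- r.capture(name): name is "scene" or "top" or "wrist"; returns the picture (384x512x3 uint8, red, green, blue); there is no depth.
- r.camera_info(name): a dict with "K" (3x3 intrinsics, pixels), "eye" and "attitude" of the camera in the world. Camera axes: x right, y down, z forward; pixel columns grow to the right and rows downward; lengths in m; the calibration is good to about 2 mm. A picture is of the moment at which its call begins: read the wrist's pose just before it. camera_info takes no time and is no camera call; for the wrist camera it gives the pose at the moment of the call.
- r.close_job(): hands the job in; it is judged then, once.
The state is a dict: "time_s": time; "joints": joint angles; "qd": joint speeds; "joint_torque": joint torques, N m; "tcp_pos": TCP position; "eef_rot": TCP orientation; "contact_force": force on the tool from outside, world axes, zero at the start; "moment": the same for the moment, N m; "gripper_width": finger opening in m; "gripper_force": force on a finger pad.
Only numpy, scipy, OpenCV 4.12 (cv2) and the standard library are available. Lean on these libraries where they do the work, as an engineer would, in place of code of your own. Each camera call takes 0.05 s, during which the arm holds its last target. There are 200 camera calls.

TASK

The capacitor on the parts stand is wanted on the test jig, but the relay and the rail terminal block stand close in front of it on either side. First move the relay and the terminal block into the white side tray, both standing upright in it at the same time; next stand the capacitor upright in the round nest of the test jig; finally put the relay and the terminal block back upright on the parts stand, each on the very spot it came from and turned as it was. Leave the ferrule tin and the solder reel where they are.

Things in the scene. Friction and masses are not known exactly. Their poses are not given: they have to be found in the camera images.
- parts_stand: Grey stand fixed to the desk: base plate with its top 5 mm up (x -38..+36, y -78..+78 mm) and an upright back board, front face at x = +30 mm, top 50 mm up; front and ends open. Origin: centre of the underside, z up, x to the board, y along it (x within 0.3 rad of world x). Dark patches mark three places: capacitor (0, 0), the others (-13, 44) and (-13, -44) mm.
- side_tray: White plastic tray fixed to the desk, 130 mm along its x, 170 mm along its y, walls 4 mm thick and 12 mm high, inner floor 4 mm above the desk. Origin: centre of the underside, z up. It and the test jig may change places with each other.
- test_jig: Black square block 90 x 90 x 12 mm, fixed to the desk, with a round aluminium nest in the middle: inner diameter 54 mm, outer 62 mm, nest floor 16 mm and rim 22 mm above the desk. Origin: centre of the block's underside, below the centre of the nest, z up. Two brass binding posts 10 mm across at x = +37, y = +-34 mm reach 25 mm above the desk.
- capacitor: Black upright cylinder, a snap-in capacitor with a light top, 35 mm across, 52 mm high. Origin: centre of its underside, z up. Stands on the stand's middle place, with 12 mm between it and the back board. Loose, about 70 g.
- plug_relay: Grey plug-in relay, an upright block 22 (own x) x 28 (own y) x 34 mm high. Origin: centre of its underside, z up. Starts on one of the stand's two outer places (either may be its own), its x along the stand's x. Loose, about 40 g.
- rail_terminal: Grey three-pole rail terminal block, 45 mm long (own x), 18 mm thick (own y), 37 mm high; it narrows a little towards the top along its length, its two 18 mm sides are flat. Origin: centre of its underside, z up. Starts on the stand's other outer place, its x along the stand's y. Loose, about 40 g.
- ferrule_tin: Bystander, to be left alone: round tin with a blue lid, 57 mm across, 30 mm high, loose on the desk in front of the stand. Origin: centre of its underside.
- solder_reel: Bystander, to be left alone: solder reel standing on its flange, 52 mm across, 36 mm high, loose on the desk beyond the stand. Origin: centre of its underside.
Not all that is in view belongs to the job. What is shaped like the rail_terminal but red is not meant. What is shaped like the parts_stand but yellow is not meant.

How it is judged (in metres and radians):
On the way, in this order (a step that is already met when the one before it is completed fails the run):
1. relay and terminal block both stand upright in the side tray, released (x of plug_relay in the frame of side_tray between -0.058 and 0.058 m and y of plug_relay in the frame of side_tray between -0.078 and 0.078 m and z of each of plug_relay, rail_terminal in the frame of side_tray below 0.008 m and linear speed of each of plug_relay, rail_terminal below 0.02 m/s and angular speed of each of plug_relay, rail_terminal below 0.2 rad/s and contact force between each of plug_relay, rail_terminal and the fingers below 0.1 N and angle between each of plug_relay, rail_terminal's own z axis and vertical below 0.12 rad and x of rail_terminal in the frame of side_tray between -0.058 and 0.058 m and y of rail_terminal in the frame of side_tray between -0.078 and 0.078 m), for 0.2 s.
2. the capacitor stands upright in the nest of the test jig, released (horizontal distance between capacitor and test_jig below 0.012 m and z of capacitor in the frame of test_jig between 0.012 and 0.0185 m and linear speed of capacitor below 0.02 m/s and angular speed of capacitor below 0.2 rad/s and contact force between capacitor and the fingers below 0.1 N and angle between capacitor's own z axis and vertical below 0.12 rad), for 0.2 s.
At the end, for the whole second after the job is handed in: The capacitor stands upright on the floor of the jig's nest, within 12 mm of its centre; the relay and the terminal block stand upright on the parts stand, each within 12 mm of where it was at the start and turned within 0.25 rad of square to the stand as it was; all are released and at rest (all of step 2 and distance of each of plug_relay, rail_terminal from where it was at the start of the episode below 0.012 m and angle between the x axis of plug_relay and the x axis of parts_stand, either way round below 0.25 rad and linear speed of each of plug_relay, rail_terminal below 0.02 m/s and angular speed of each of plug_relay, rail_terminal below 0.2 rad/s and contact force between each of plug_relay, rail_terminal and the fingers below 0.1 N and angle between each of plug_relay, rail_terminal's own z axis and vertical below 0.12 rad and angle between the x axis of rail_terminal and the y axis of parts_stand, either way round below 0.25 rad); the robot touches nothing.
It fails at once if the ferrule tin or the solder reel is shifted by more than 20 mm (distance of any of ferrule_tin, solder_reel from where it was at the start of the episode above 0.02 m).
It also fails if it takes over 115 s, if anything falls off the work surface, if the arm or the gripper's body presses on something with over 40 N, if the wrist force passes 120 N, or if a joint passes its speed limit or range.

## Working session

There is one attempt and no reset: what is moved stays moved. The work goes in short steps, Python scripts to look and compute and a tool call to move; the robot and the scene stay as the last step left them, time stands still between calls to the robot, and variables do not carry over. Pictures are saved under pics/ and viewed, at most 14 in all, crops included, and the job is handed in when it is done.

Besides the shell and the picture viewer there is one more tool, called by a JSON object that holds its "fn" and its "kwargs", one argument or row to a line. carry_out: Moves the arm, as the interface text tells. Its arguments: {"type":"object","properties":{"targets":{"type":"array","items":{"type":"array","items":{"type":"number","minimum":-1,"maximum":1}}},"hand":{"type":"number"},"squeeze":{"type":"number"}},"required":["targets"]}

```bash
ls; mkdir -p pics; python3 - <<'E'
from plant import r
import cv2
s=r.get_state();print(s)
for n in("scene","top"):
    cv2.imwrite(f"pics/{n}0.png",r.capture(n)[...,::-1]);print(n,r.camera_info(n))
print(r.camera_info("wrist"))
E
```

```text
pics
{'time_s': 0.0, 'joints': array([-5.23621241e+01,  2.05925936e+01,  6.34951980e-01, -2.02027952e-02,
       -7.01344031e+01, -1.65058526e+01]), 'qd': array([-0.01528623, -0.05861635, -0.00612878,  0.01560055,  0.00549699,
        0.08304481]), 'joint_torque': array([ 2.14296539e-03, -5.82722032e+01,  2.93049413e+01,  6.99694008e+00,
        6.69937843e-03, -1.22665606e-04]), 'tcp_pos': array([ 0.24315503, -0.62919275,  0.23361828]), 'eef_rot': array([ 1.79906352e+02, -7.94445920e-03, -1.58874851e+02]), 'contact_force': array([ 0.10636457, -0.4494831 , -0.53163637]), 'moment': array([ 0.00214097, -0.00650592, -0.00408339]), 'gripper_force': 0.0, 'gripper_width': 0.08739501686144738}
scene {'K': array([[349.15084108,   0.        , 251.60130486],
       [  0.        , 349.15084108, 186.3316204 ],
       [  0.        ,   0.        ,   1.        ]]), 'eye': array([ 0.16547933, -0.31792372,  0.54285095]), 'attitude': array([-127.29119106,   -0.60441965,  -31.51921316])}
top {'K': array([[383.07330494,   0.        , 251.37287745],
       [  0.        , 383.07330494, 195.66465939],
       [  0.        ,   0.        ,   1.        ]]), 'eye': array([0.40056521, 0.25554059, 0.94611194]), 'attitude': array([-1.72877303e+02, -1.23712457e-01, -8.97447004e+01])}
{'K': array([[284.59706865,   0.        , 258.92339474],
       [  0.        , 284.59706865, 191.67238028],
       [  0.        ,   0.        ,   1.        ]]), 'eye': array([ 0.17291436, -0.65641721,  0.38381149]), 'attitude': array([ 1.64045052e+02, -8.72551643e-02,  1.11138233e+02])}
```

View pics/top0.png

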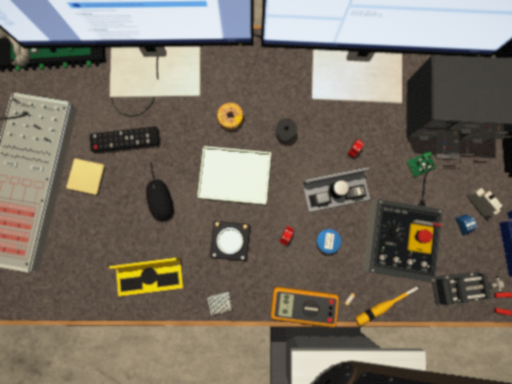

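View pics/scene0.png

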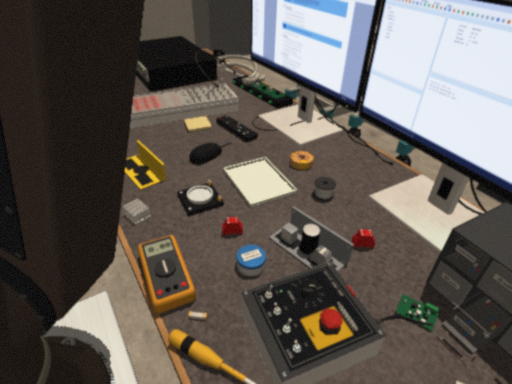

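The top view shows the stand at about (338,188): relay or terminal at left (319,197) and right (358,188), the capacitor at (341,187). The tray is at (235,175), the jig at (230,241), the tin at (329,242) and the reel at (286,131).

```bash
cat > h.py <<'E'
from plant import r
import numpy as np, cv2
from scipy.spatial.transform import Rotation as R
def ray(ci,uv):
    return R.from_euler('xyz',ci['attitude'],degrees=True).apply(np.linalg.inv(ci['K'])@[uv[0],uv[1],1])
def px2w(ci,uv,z):
    d=ray(ci,uv); return ci['eye']+d*(z-ci['eye'][2])/d[2]
def proj(ci,P):
    c=R.from_euler('xyz',ci['attitude'],degrees=True).inv().apply(np.atleast_2d(P)-ci['eye'])@ci['K'].T
    return c[:,:2]/c[:,2:]
def place(o,yaw,L):
    return R.from_euler('z',yaw,degrees=True).apply(np.atleast_2d(L))+o
def go(pos,yaw):
    """rotvec/shift from current pose to tool-down pose, in action units (total)"""
    s=r.get_state();T=R.from_euler('xyz',s['eef_rot'],degrees=True)
    G=R.from_euler('xyz',[180,0,yaw],degrees=True)
    return T.inv().apply(np.array(pos)-s['tcp_pos'])/.5,(T.inv()*G).as_rotvec(degrees=True)/60
E
python3 - <<'E'
from h import *
ci=r.camera_info('top')
print(proj(ci,[0,0,0]))
for n,uv,z in [('cap',(341,187),.057),('L',(319,197),.04),('R',(358,188),.04),('stand bl',(304,181),.05),('stand br',(367,168),.05),('tray',(235,175),.012),('jig',(230,241),.02),('tin',(329,242),.03),('reel',(286,131),.036),('redA',(287,236),.037),('redB',(356,149),.037)]: print(n,px2w(ci,uv,z).round(3))
E
```

```text
[[359.76925405 417.86657453]]
cap [0.533 0.044 0.057]
L [0.511 0.093 0.04 ]
R [ 0.533 -0.001  0.04 ]
stand bl [0.548 0.13  0.05 ]
stand br [ 0.58  -0.021  0.05 ]
tray [0.569 0.295 0.012]
jig [0.406 0.305 0.02 ]
tin [0.405 0.069 0.03 ]
reel [0.674 0.17  0.036]
redA [0.419 0.17  0.037]
redB [0.63  0.    0.037]
```

{"fn": "carry_out", "kwargs": {
  "targets": [
    [0,0,-0.04,0,0,-0.17],
    [0,0,-0.04,0,0,-0.17],
    [0,0,-0.04,0,0,-0.17],
    [0,0,0,0,0,-0.17]
  ],
  "hand": 1
}}

```text
time_s: 0.6
tcp_pos: [0.2436, -0.6302, 0.2962]
eef_rot: [-179.9, -0.1, -117.7]
contact_force: [1.0, -0.5, -0.2]
gripper_width: 0.0879
gripper_force: 0.0
```

{"fn": "carry_out", "kwargs": {
  "targets": [
    [0,0,0,0,0,-0.17],
    [0,0,0,0,0,-0.17],
    [0,0,0,0,0,-0.17],
    [0,0,0,0,0,-0.16],
    [0,0,0,0,0,0]
  ]
}}

```text
time_s: 1.23
tcp_pos: [0.2433, -0.6294, 0.2941]
eef_rot: [180.0, 0.0, -77.9]
contact_force: [0.0, -0.2, 0.4]
gripper_width: 0.0875
gripper_force: 0.0
```

```bash
python3 - <<'E'
from h import *
print(go([.52,.06,.22],-78))
E
```

```text
(array([-1.23256844, -0.8294606 ,  0.14901963]), array([0.00017701, 0.00078595, 0.00106969]))
```

{"fn": "carry_out", "kwargs": {
  "targets": [
    [-0.095,-0.064,0,0,0,0],
    [-0.095,-0.064,0,0,0,0],
    [-0.095,-0.064,0,0,0,0],
    [-0.095,-0.064,0,0,0,0],
    [-0.095,-0.064,0,0,0,0]
  ]
}}

```text
time_s: 1.85
tcp_pos: [0.3501, -0.3621, 0.2945]
eef_rot: [-180.0, -0.0, -78.2]
contact_force: [1.4, -0.6, -0.2]
gripper_width: 0.0877
gripper_force: 0.0
```

{"fn": "carry_out", "kwargs": {
  "targets": [
    [-0.095,-0.064,0,0,0,0],
    [-0.095,-0.064,0,0,0,0],
    [-0.095,-0.064,0,0,0,0],
    [-0.095,-0.064,0,0,0,0],
    [-0.095,-0.064,0,0,0,0]
  ]
}}

```text
time_s: 2.48
tcp_pos: [0.4566, -0.0961, 0.2949]
eef_rot: [-180.0, 0.0, -78.1]
contact_force: [0.4, -0.5, 0.0]
gripper_width: 0.0879
gripper_force: 0.0
```

{"fn": "carry_out", "kwargs": {
  "targets": [
    [-0.095,-0.064,0.05,0,0,0],
    [-0.095,-0.064,0.05,0,0,0],
    [-0.092,-0.061,0.05,0,0,0],
    [0,0,0,0,0,0],
    [0,0,0,0,0,0]
  ]
}}

```text
time_s: 3.1
tcp_pos: [0.5189, 0.0598, 0.2194]
eef_rot: [180.0, -0.0, -78.0]
contact_force: [0.4, 0.1, -0.5]
gripper_width: 0.0877
gripper_force: 0.0
```

```bash
python3 - <<'E'
from h import *
import json
ci=r.camera_info('wrist');im=r.capture('wrist')
json.dump({k:v.tolist() for k,v in ci.items()},open('w1.json','w'))
cv2.imwrite('pics/w1.png',im[...,::-1]);cv2.imwrite('pics/w1b.png',cv2.resize(im[...,::-1],(800,600),interpolation=cv2.INTER_CUBIC))
print(ci['eye'],ci['attitude'],r.get_state()['tcp_pos'])
E
```

```text
[ 0.53347292 -0.01299133  0.36949619] [ 1.64038941e+02 -6.74264805e-02 -1.67957982e+02] [0.51901312 0.05935892 0.21987657]
```

View pics/w1b.png

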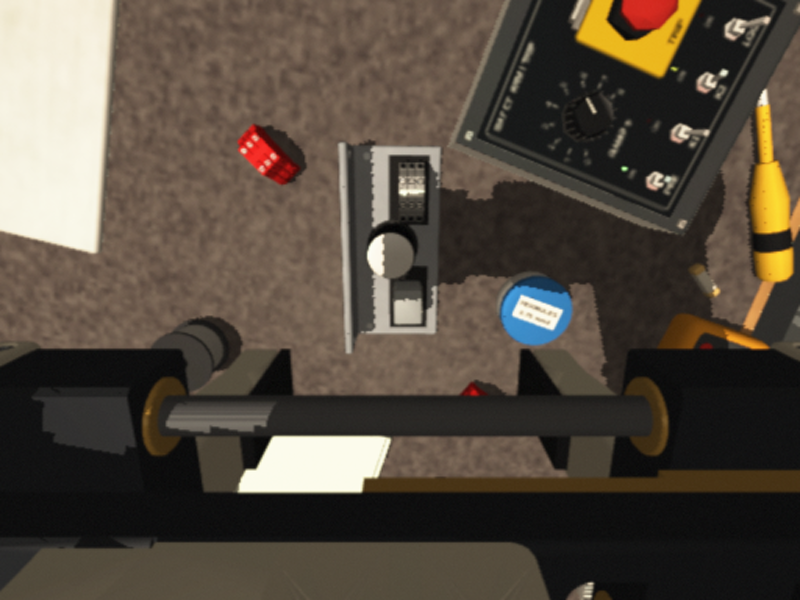

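The wrist view shows the terminal at about (410,185) with the relay at (407,302) and the capacitor at (390,252), in 800x600 pixels. The stand's front edge runs (441,147)–(437,333) and the board's top runs (340,145)–(350,352). I'll fit the poses and check the overlay.

```bash
cat > fit.py <<'E'
from h import *
from scipy.optimize import least_squares
def fit(ci,local,uv,x0):
    f=lambda p:(proj(ci,place([p[0],p[1],0],p[2],local))-uv).ravel()
    s=least_squares(f,x0);return s.x,np.abs(s.fun).max()
E
python3 - <<'E'
from fit import *
import json
ci={k:np.array(v) for k,v in json.load(open('w1.json')).items()}
k=1.5625
L=np.array([[-38,-78,5],[-38,78,5],[36,-78,50],[36,78,50]])/1e3
uv=np.array([[441,147],[437,333],[340,143],[347,352]])/k
p,e=fit(ci,L,uv,[.54,.04,12]);print('stand',p.round(4),e)
im=cv2.imread('pics/w1b.png')
def box(c,h,z0,z1,col):
    for z in(z0,z1):
        P=place([p[0],p[1],0],p[2],[[c[0]+a*h[0],c[1]+b*h[1],z] for a,b in((-1,-1),(1,-1),(1,1),(-1,1))])
        cv2.polylines(im,[np.int32((proj(ci,P)*k).round())],True,col,1)
box((-.001,0),(.037,.078),.005,.005,(0,255,0));box((.033,0),(.003,.078),.05,.05,(0,255,0))
box((-.013,.044),(.011,.014),.005,.039,(0,0,255));box((-.013,-.044),(.009,.0225),.005,.042,(255,0,255));
a=np.linspace(0,6.28,40);P=place([p[0],p[1],0],p[2],np.c_[.0175*np.cos(a),.0175*np.sin(a),0*a+.057])
cv2.polylines(im,[np.int32((proj(ci,P)*k).round())],True,(255,255,0),1)
ov=cv2.resize(im[120:380,200:560],(800,578))
cv2.imwrite('pics/ov.png',ov)
for n,q in(('tin',(536,309)),('red',(478,390))):print(n,px2w(ci,np.array(q)/k,.03))
ci=r.camera_info('top');t=cv2.imread('pics/top0.png')
cv2.imwrite('pics/topc.png',cv2.resize(t[135:275,190:290],(571,800))[:600*800//600][:800]) if 0 else cv2.imwrite('pics/topc.png',cv2.resize(t[138:268,190:300],(507,600),interpolation=cv2.INTER_CUBIC))
E
```

```text
stand [ 0.5297  0.0454 11.8323] 1.674367329489911
tin [0.40843192 0.06773993 0.03      ]
red [0.43569127 0.14663391 0.03      ]
```

View pics/ov.png

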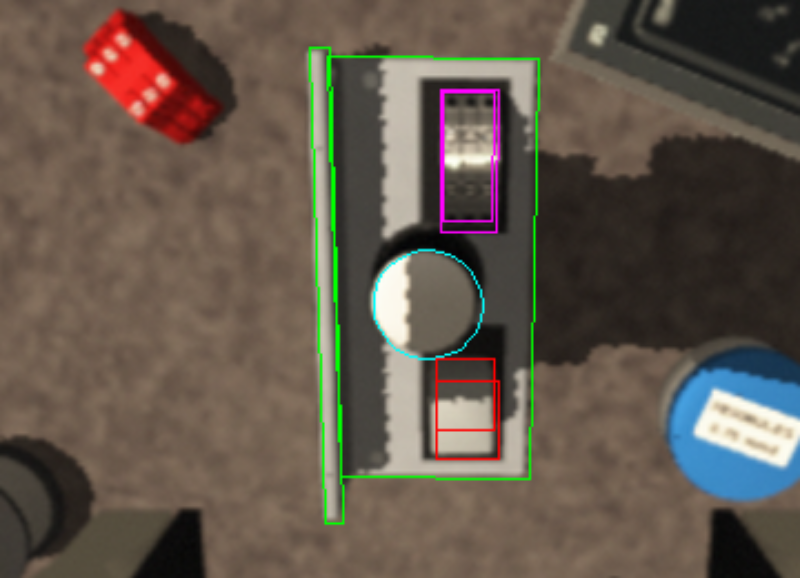

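View pics/topc.png

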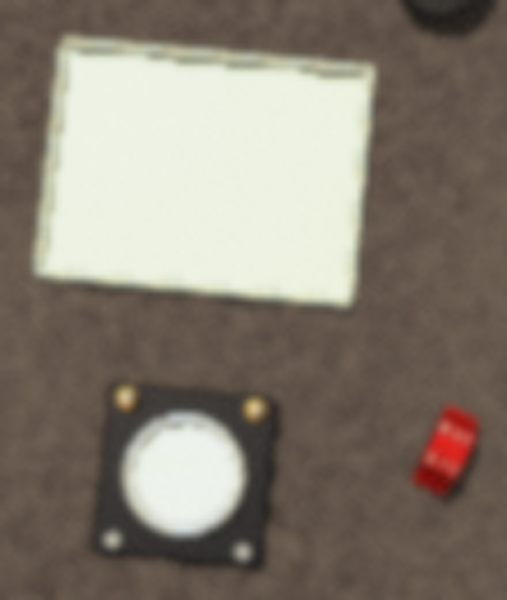

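Stand overlay fits to about 1 mm: terminal on the -y place, relay on the +y place. In the top crop the tray corners are (63,38), (374,66), (352,304), (37,275) and the jig nest centre is (184,473).

```bash
python3 - <<'E'
from fit import *
ci=r.camera_info('top')
S=np.array([[1,1],[1,-1],[-1,-1],[-1,1]])
def c(a): return np.array(a)/[507/110,600/130]+[190,138]-[.4,.4]
t=c([[63,38],[374,66],[352,304],[37,275]]);j=c([[112,382],[280,398],[264,567],[97,551]])
print('tray',fit(ci,np.c_[S*[.065,.085],[.012]*4],t,[.57,.3,0]))
J=fit(ci,np.c_[S*.045,[.012]*4],j,[.4,.3,0]);print('jig',J)
print('nest',px2w(ci,c([184,473]),.022), 'reel')
o=[.5297,.0454,0]
P=place(o,11.83,[[-.013,.044,.005],[-.013,-.044,.005],[0,0,.005]]);print('relay,term,cap',P.round(4))
print(go([*P[1][:2],.15],-78.17))
E
```

```text
tray (array([ 0.57019818,  0.29628848, -5.04495602]), np.float64(0.3423098573491643))
jig (array([ 0.40814206,  0.30423954, -4.89981526]), np.float64(0.6035638482004231))
nest [0.4085429  0.30594077 0.022     ] reel
relay,term,cap [[ 5.080e-01  8.580e-02  5.000e-03]
 [ 5.260e-01 -3.000e-04  5.000e-03]
 [ 5.297e-01  4.540e-02  5.000e-03]]
(array([0.11965805, 0.01120604, 0.13976309]), array([-1.47243863e-04, -9.29465905e-05,  3.03897583e-03]))
```

```bash
python3 - <<'E'
from h import *
import json
w={k:np.array(v) for k,v in json.load(open('w1.json')).items()}
t=r.camera_info('top');s=r.camera_info('scene')
for z in(0,.03,.05,.07,.09): print(z,px2w(w,np.array([457,138])/1.5625,z).round(3),px2w(t,(377,202),z).round(3), px2w(w,np.array([685,232])/1.5625,z).round(3),px2w(t,(372,270),z).round(3))
im=cv2.imread('pics/scene0.png')
cv2.imwrite('pics/sc.png',cv2.resize(im[200:384,220:400],(587,600),interpolation=cv2.INTER_CUBIC))
E
```

```text
0 [ 0.498 -0.047  0.   ] [ 0.504 -0.058  0.   ] [ 0.296 -0.015  0.   ] [ 0.338 -0.04   0.   ]
0.03 [ 0.501 -0.044  0.03 ] [ 0.501 -0.048  0.03 ] [ 0.315 -0.015  0.03 ] [ 0.34  -0.031  0.03 ]
0.05 [ 0.503 -0.042  0.05 ] [ 0.499 -0.042  0.05 ] [ 0.328 -0.015  0.05 ] [ 0.341 -0.024  0.05 ]
0.07 [ 0.505 -0.04   0.07 ] [ 0.497 -0.035  0.07 ] [ 0.341 -0.015  0.07 ] [ 0.343 -0.018  0.07 ]
0.09 [ 0.507 -0.039  0.09 ] [ 0.495 -0.028  0.09 ] [ 0.354 -0.015  0.09 ] [ 0.344 -0.012  0.09 ]
```

View pics/sc.png

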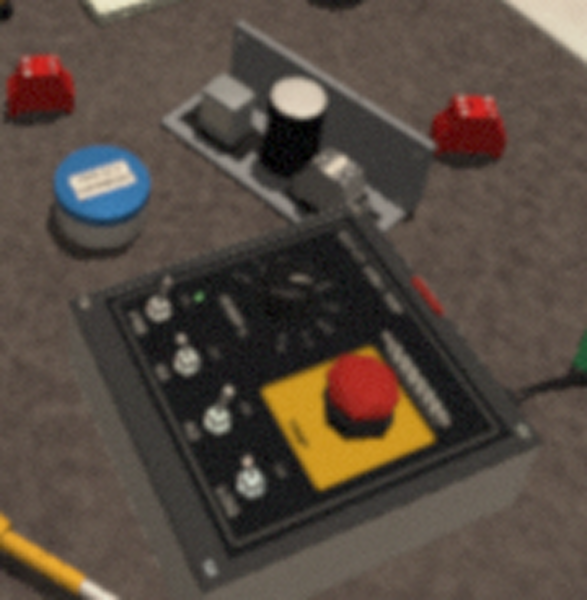

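{"fn": "carry_out", "kwargs": {
  "targets": [
    [0.054,0.006,0.07,0,0,0],
    [0.054,0.005,0.07,0,0,0.003],
    [0,0,0.1,0,0,0],
    [0,0,0,0,0,0]
  ],
  "hand": 0.38,
  "squeeze": 12
}}

```text
time_s: 3.65
tcp_pos: [0.5226, 0.0037, 0.0976]
eef_rot: [179.7, -0.0, -78.3]
contact_force: [0.8, 0.1, 0.3]
gripper_width: 0.0532
gripper_force: 0.0
```

```bash
python3 - <<'E'
from h import *
print(go([.5248,.0056,.024],-78.17))
E
```

```text
(array([-0.00282502, -0.00584247,  0.14724739]), array([ 0.00534727, -0.00045059, -0.00161213]))
```

{"fn": "carry_out", "kwargs": {
  "targets": [
    [0,-0.004,0.04,0,0,0],
    [0,0,0.04,0,0,0],
    [0,0,0.03,0,0,0],
    [0,0,0.015,0,0,0],
    [0,0,0,0,0,0]
  ]
}}

```text
time_s: 4.28
tcp_pos: [0.5272, 0.0062, 0.0374]
eef_rot: [-180.0, -0.0, -78.0]
contact_force: [-0.2, -0.3, 0.5]
gripper_width: 0.0331
gripper_force: 0.0
```

```bash
python3 - <<'E'
from h import *
print(go([.5248,.0056,.024],-78.17),r.get_state()['contact_force'])
E
```

```text
(array([0.00025768, 0.00504579, 0.02681814]), array([-1.09646613e-04, -8.74974901e-05,  2.02242410e-03])) [-0.19948526 -0.28614308  0.46898991]
```

{"fn": "carry_out", "kwargs": {
  "targets": [
    [0,0.004,0.015,0,0,0.002],
    [0,0,0.012,0,0,0],
    [0,0,0,0,0,0]
  ]
}}

```text
time_s: 4.65
tcp_pos: [0.5247, 0.0057, 0.0231]
eef_rot: [179.9, -0.0, -78.2]
contact_force: [-0.3, -1.0, -0.8]
gripper_width: 0.0332
gripper_force: 0.0
```

{"fn": "carry_out", "kwargs": {
  "targets": [
    [0,0,0,0,0,0],
    [0,0,0,0,0,0],
    [0,0,0,0,0,0],
    [0,0,0,0,0,0]
  ],
  "hand": 0
}}

```text
time_s: 5.15
tcp_pos: [0.5252, 0.0059, 0.0237]
eef_rot: [-180.0, 0.0, -78.2]
contact_force: [0.2, 0.9, 0.9]
gripper_width: 0.018
gripper_force: 12.0
```

{"fn": "carry_out", "kwargs": {
  "targets": [
    [0,0,-0.04,0,0,0],
    [0,0,-0.08,0,0,0],
    [0,0,-0.08,0,0,0],
    [0,0,0,0,0,0]
  ],
  "squeeze": 20
}}

```text
time_s: 5.65
tcp_pos: [0.5271, 0.0064, 0.1268]
eef_rot: [-179.6, 0.0, -78.1]
contact_force: [-0.3, 0.1, -1.1]
gripper_width: 0.0182
gripper_force: 20.0
```

{"fn": "carry_out", "kwargs": {
  "targets": [
    [-0.098,-0.037,0,0,0,0],
    [-0.098,-0.037,0,0,0,0],
    [-0.098,-0.037,0,0,0,0],
    [-0.098,-0.037,0,0,0,0],
    [-0.097,-0.037,0,0,0,0]
  ]
}}

```text
time_s: 6.28
tcp_pos: [0.5651, 0.2656, 0.1226]
eef_rot: [179.9, -0.0, -78.2]
contact_force: [2.0, 0.4, -0.6]
gripper_width: 0.0183
gripper_force: 20.0
```

{"fn": "carry_out", "kwargs": {
  "targets": [
    [0,0,0.06,0,0,0],
    [0,0,0.06,0,0,0],
    [0,0,0.04,0,0,0],
    [0,0,0,0,0,0],
    [0,0,0,0,0,0]
  ]
}}

```text
time_s: 6.9
tcp_pos: [0.5657, 0.2642, 0.0439]
eef_rot: [-180.0, -0.0, -78.2]
contact_force: [0.5, 0.4, -0.2]
gripper_width: 0.0178
gripper_force: 20.0
```

```bash
python3 - <<'E'
from h import *
print(go([.5657,.2643,.0235],-78.17),r.get_state()['contact_force'])
E
```

```text
(array([-2.79653433e-04, -1.16548622e-05,  4.07809254e-02]), array([-2.15121911e-04, -7.89243270e-05,  1.41802440e-04])) [ 0.50776266  0.43933074 -0.2129133 ]
```

{"fn": "carry_out", "kwargs": {
  "targets": [
    [0,0,0.02,0,0,0],
    [0,0,0.012,0,0,0],
    [0,0,0.008,0,0,0],
    [0,0,0,0,0,0],
    [0,0,0,0,0,0]
  ]
}}

```text
time_s: 7.52
tcp_pos: [0.5656, 0.2642, 0.0237]
eef_rot: [-180.0, 0.0, -78.2]
contact_force: [0.7, 0.2, -0.6]
gripper_width: 0.0177
gripper_force: 20.0
```

{"fn": "carry_out", "kwargs": {
  "targets": [
    [0,0,0,0,0,0],
    [0,0,0,0,0,0],
    [0,0,0,0,0,0]
  ],
  "hand": 0.4
}}

```text
time_s: 7.9
tcp_pos: [0.5655, 0.2641, 0.0237]
eef_rot: [-180.0, 0.0, -78.2]
contact_force: [-0.1, 0.5, -0.8]
gripper_width: 0.0341
gripper_force: 0.0
```

```bash
python3 - <<'E'
from h import *
s=r.get_state();print(s['tcp_pos'],s['contact_force'],s['gripper_width'])
E
```

```text
[0.56553913 0.26414678 0.02369096] [-0.06546337  0.46471757 -0.82420869] 0.03409231204693961
```

{"fn": "carry_out", "kwargs": {
  "targets": [
    [0,0,-0.04,0,0,0],
    [0,0,-0.08,0,0,0],
    [0,0,-0.08,0,0,0],
    [0,0,0,0,0,0]
  ]
}}

```text
time_s: 8.4
tcp_pos: [0.5673, 0.2654, 0.1275]
eef_rot: [-179.6, 0.2, -78.1]
contact_force: [0.1, 1.0, -0.4]
gripper_width: 0.035
gripper_force: 0.0
```

{"fn": "carry_out", "kwargs": {
  "targets": [
    [0.081,0.046,0,0,0,0],
    [0.081,0.046,0,0,0,0],
    [0.081,0.046,0,0,0,0],
    [0.082,0.047,0,0,0,0],
    [0,0,0,0,0,0]
  ]
}}

```text
time_s: 9.02
tcp_pos: [0.5065, 0.0834, 0.1232]
eef_rot: [179.9, 0.0, -78.3]
contact_force: [0.5, -0.2, 0.6]
gripper_width: 0.0348
gripper_force: 0.0
```

{"fn": "carry_out", "kwargs": {
  "targets": [
    [0,0,0.05,0,0,0],
    [0,0,0.04,0,0,0],
    [0,0,0,0,0,0],
    [0,0,0,0,0,0],
    [0,0,0,0,0,0]
  ]
}}

```text
time_s: 9.65
tcp_pos: [0.5088, 0.0865, 0.0793]
eef_rot: [-179.9, 0.0, -78.2]
contact_force: [-1.0, 0.5, 0.2]
gripper_width: 0.0348
gripper_force: 0.0
```

```bash
python3 - <<'E'
from h import *
print(go([.508,.0858,.019],-78.17),r.get_state()['contact_force'])
E
```

```text
(array([0.00104024, 0.00207135, 0.12066548]), array([-0.00127603,  0.00032733,  0.00032301])) [-0.96356207  0.53851198  0.17366033]
```

{"fn": "carry_out", "kwargs": {
  "targets": [
    [0.001,0.002,0.04,0,0,0],
    [0,0,0.04,0,0,0],
    [0,0,0.025,0,0,0],
    [0,0,0.015,0,0,0],
    [0,0,0,0,0,0]
  ]
}}

```text
time_s: 10.28
tcp_pos: [0.5074, 0.0853, 0.0184]
eef_rot: [180.0, -0.0, -78.2]
contact_force: [-0.1, -0.2, -0.3]
gripper_width: 0.0351
gripper_force: 0.0
```

{"fn": "carry_out", "kwargs": {
  "targets": [
    [0,0,0,0,0,0],
    [0,0,0,0,0,0]
  ]
}}

```text
time_s: 10.52
tcp_pos: [0.5077, 0.0855, 0.0191]
eef_rot: [-179.9, 0.0, -78.2]
contact_force: [0.5, 0.7, 0.8]
gripper_width: 0.0352
gripper_force: 0.0
```

{"fn": "carry_out", "kwargs": {
  "targets": [
    [0,0,0,0,0,0],
    [0,0,0,0,0,0],
    [0,0,0,0,0,0],
    [0,0,0,0,0,0]
  ],
  "hand": 0
}}

```text
time_s: 11.02
tcp_pos: [0.5078, 0.0855, 0.0189]
eef_rot: [-180.0, 0.0, -78.2]
contact_force: [0.4, 0.2, 4.4]
gripper_width: 0.0218
gripper_force: 20.0
```

```bash
python3 - <<'E'
from h import *
s=r.get_state();print(s['tcp_pos'],s['contact_force'],s['gripper_width'])
g=np.array([.5737,.3362,.0185])-s['tcp_pos'];T=R.from_euler('xyz',s['eef_rot'],degrees=True)
print(T.inv().apply(g)/.5)
E
```

```text
[0.50778261 0.08554915 0.01888753] [0.40414705 0.21861281 4.37077655] 0.021836663744149033
[-0.46356816 -0.23192223  0.00101873]
```

{"fn": "carry_out", "kwargs": {
  "targets": [
    [0,0,-0.04,0,0,0],
    [0,0,-0.08,0,0,0],
    [0,0,-0.08,0,0,0],
    [0,0,0,0,0,0]
  ]
}}

```text
time_s: 11.52
tcp_pos: [0.5089, 0.0861, 0.1214]
eef_rot: [-179.7, 0.1, -78.2]
contact_force: [0.1, 0.3, -0.4]
gripper_width: 0.0217
gripper_force: 20.0
```

{"fn": "carry_out", "kwargs": {
  "targets": [
    [-0.093,-0.046,0,0,0,0],
    [-0.093,-0.046,0,0,0,0],
    [-0.093,-0.046,0,0,0,0],
    [-0.093,-0.047,0,0,0,0],
    [-0.092,-0.047,0,0,0,0]
  ]
}}

```text
time_s: 12.15
tcp_pos: [0.5729, 0.3374, 0.1169]
eef_rot: [179.9, -0.1, -78.2]
contact_force: [1.6, -1.2, -0.6]
gripper_width: 0.0218
gripper_force: 20.0
```

{"fn": "carry_out", "kwargs": {
  "targets": [
    [0,0,0.06,0,0,0],
    [0,0,0.06,0,0,0],
    [0,0,0.04,0,0,0],
    [0,0,0,0,0,0],
    [0,0,0,0,0,0]
  ]
}}

```text
time_s: 12.78
tcp_pos: [0.5735, 0.3363, 0.0387]
eef_rot: [180.0, -0.0, -78.2]
contact_force: [0.5, 0.1, -0.2]
gripper_width: 0.0222
gripper_force: 20.0
```

```bash
python3 - <<'E'
from h import *
print(go([.5737,.3362,.0185],-78.17),r.get_state()['contact_force'])
E
```

```text
(array([ 0.00017659, -0.00034963,  0.0404512 ]), array([ 1.11462440e-05, -1.91504906e-04,  1.12067405e-04])) [ 0.53128708  0.13374285 -0.20926596]
```

{"fn": "carry_out", "kwargs": {
  "targets": [
    [0,0,0.02,0,0,0],
    [0,0,0.012,0,0,0],
    [0,0,0.008,0,0,0],
    [0,0,0,0,0,0],
    [0,0,0,0,0,0]
  ]
}}

```text
time_s: 13.4
tcp_pos: [0.5734, 0.3363, 0.0187]
eef_rot: [-180.0, 0.0, -78.2]
contact_force: [-1.0, 0.3, -1.0]
gripper_width: 0.0219
gripper_force: 20.0
```

{"fn": "carry_out", "kwargs": {
  "targets": [
    [0,0,0,0,0,0],
    [0,0,0,0,0,0],
    [0,0,0,0,0,0]
  ],
  "hand": 0.42
}}

```text
time_s: 13.78
tcp_pos: [0.5734, 0.3363, 0.0187]
eef_rot: [-180.0, 0.0, -78.2]
contact_force: [-0.2, -0.8, -0.0]
gripper_width: 0.0363
gripper_force: 0.0
```

{"fn": "carry_out", "kwargs": {
  "targets": [
    [0,0,-0.04,0,0,0],
    [0,0,-0.08,0,0,0],
    [0,0,-0.1,0,0,0],
    [0,0,-0.04,0,0,0.167]
  ]
}}

```text
time_s: 14.28
tcp_pos: [0.5746, 0.3371, 0.1523]
eef_rot: [-179.8, 0.2, -88.3]
contact_force: [0.9, 0.1, 0.6]
gripper_width: 0.0368
gripper_force: 0.0
```

{"fn": "carry_out", "kwargs": {
  "targets": [
    [0,0,0,0,0,0.167],
    [0,0,0,0,0,0.167],
    [0,0,0,0,0,0.167],
    [0,0,0,0,0,0.167],
    [0,0,0,0,0,0.167]
  ],
  "hand": 0.75
}}

```text
time_s: 14.9
tcp_pos: [0.5733, 0.3362, 0.1486]
eef_rot: [180.0, 0.0, -138.6]
contact_force: [-0.8, 0.1, -0.1]
gripper_width: 0.0656
gripper_force: 0.0
```

{"fn": "carry_out", "kwargs": {
  "targets": [
    [0,0,0,0,0,0.167],
    [0,0,0,0,0,0.167],
    [0,0,0,0,0,0.164],
    [0,0,0,0,0,0],
    [0,0,0,0,0,0]
  ]
}}

```text
time_s: 15.52
tcp_pos: [0.5733, 0.3362, 0.1486]
eef_rot: [-180.0, -0.0, -168.0]
contact_force: [0.4, 0.4, 0.6]
gripper_width: 0.0656
gripper_force: 0.0
```

```bash
python3 - <<'E'
from h import *
print(r.get_state()['joints'].round(1),go([.5297,.0454,.12],-168.17))
E
```

```text
[  47.2   23.1   -7.2    0.   -59.7 -125.1] (array([ 0.20675125, -0.55051129,  0.05718466]), array([-1.43604207e-05, -2.25435247e-06,  3.64609173e-03]))
```

{"fn": "carry_out", "kwargs": {
  "targets": [
    [0.041,-0.11,0,0,0,0],
    [0.041,-0.11,0,0,0,0],
    [0.041,-0.11,0,0,0,0],
    [0.042,-0.11,0,0,0,0.004],
    [0.042,-0.11,0,0,0,0]
  ]
}}

```text
time_s: 16.15
tcp_pos: [0.5278, 0.0442, 0.1489]
eef_rot: [180.0, 0.0, -168.2]
contact_force: [1.0, -0.4, 0.2]
gripper_width: 0.0658
gripper_force: 0.0
```

{"fn": "carry_out", "kwargs": {
  "targets": [
    [0,0,0.05,0,0,0],
    [0,0,0.02,0,0,0],
    [0,0,0,0,0,0],
    [0,0,0,0,0,0]
  ]
}}

```text
time_s: 16.65
tcp_pos: [0.5287, 0.0467, 0.114]
eef_rot: [-180.0, 0.0, -168.3]
contact_force: [-0.6, 0.6, 0.3]
gripper_width: 0.0657
gripper_force: 0.0
```

```bash
python3 - <<'E'
from h import *
print(go([.5297,.0454,.027],-168.17))
a=r.capture('top')[...,::-1]
b=r.capture('wrist')[...,::-1]
cv2.imwrite('pics/c1.png',np.hstack([cv2.resize(a[130:280,180:300],(360,450),interpolation=cv2.INTER_CUBIC),cv2.resize(b,(430,450))]))
E
```

```text
(array([-0.00132181, -0.00285326,  0.17405046]), array([-8.01874229e-05,  5.12360080e-04, -2.21288671e-03]))
```

View pics/c1.png

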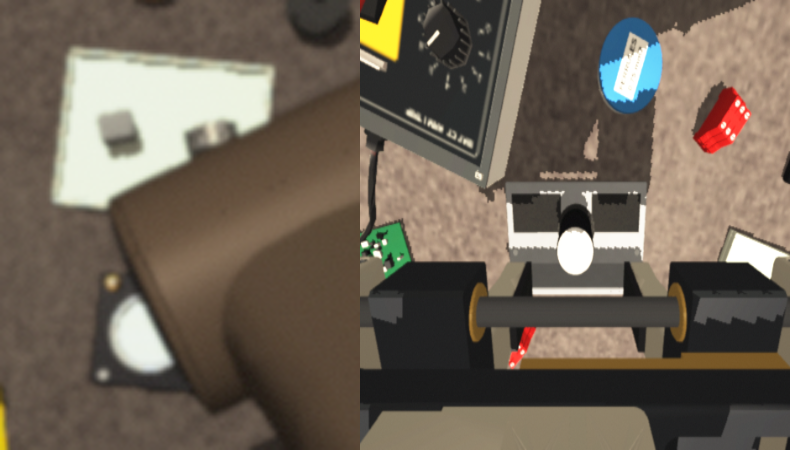

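Left half: the relay at (118,130) and the terminal at (213,138) both stand in the tray. Right half: the capacitor at (575,250) sits between the open fingers. I'm lowering now.

{"fn": "carry_out", "kwargs": {
  "targets": [
    [-0.001,-0.003,0.05,0,0,0],
    [0,0,0.05,0,0,-0.002],
    [0,0,0.04,0,0,0],
    [0,0,0.034,0,0,0],
    [0,0,0,0,0,0]
  ]
}}

```text
time_s: 17.38
tcp_pos: [0.5285, 0.0446, 0.0259]
eef_rot: [-180.0, -0.1, -168.2]
contact_force: [0.2, 0.5, 0.9]
gripper_width: 0.066
gripper_force: 0.0
```

{"fn": "carry_out", "kwargs": {
  "targets": [
    [0,0,0,0,0,0],
    [0,0,0,0,0,0]
  ]
}}

```text
time_s: 17.62
tcp_pos: [0.5296, 0.0448, 0.0275]
eef_rot: [180.0, 0.1, -168.3]
contact_force: [0.4, 1.1, -0.0]
gripper_width: 0.0657
gripper_force: 0.0
```

{"fn": "carry_out", "kwargs": {
  "targets": [
    [0,0,0,0,0,0],
    [0,0,0,0,0,0],
    [0,0,0,0,0,0],
    [0,0,0,0,0,0],
    [0,0,0,0,0,0]
  ],
  "hand": 0
}}

```text
time_s: 18.25
tcp_pos: [0.529, 0.0445, 0.0266]
eef_rot: [-180.0, 0.0, -168.3]
contact_force: [-0.1, -0.8, 1.3]
gripper_width: 0.0346
gripper_force: 20.0
```

```bash
python3 - <<'E'
from h import *
print(r.get_state()['contact_force'],go([.5297,.0454,.027],-168.17),go([.4082,.3051,.15],-168.17))
E
```

```text
[-0.05568528 -0.80533694  1.27427707] (array([-0.00172124,  0.00148201, -0.00076451]), array([-3.08203800e-05,  1.87373395e-05, -1.97268598e-03])) (array([ 0.13078402,  0.55938665, -0.24678511]), array([-3.08203800e-05,  1.87373395e-05, -1.97268598e-03]))
```

{"fn": "carry_out", "kwargs": {
  "targets": [
    [0,0,-0.04,0,0,0],
    [0,0,-0.08,0,0,0],
    [0,0,-0.1,0,0,0],
    [0,0,-0.02,0,0,0]
  ]
}}

```text
time_s: 18.75
tcp_pos: [0.5307, 0.0451, 0.1499]
eef_rot: [180.0, 0.3, -168.3]
contact_force: [-0.6, -0.3, -1.9]
gripper_width: 0.0348
gripper_force: 20.0
```

{"fn": "carry_out", "kwargs": {
  "targets": [
    [0.026,0.112,0,0,0,0],
    [0.026,0.112,0,0,0,0],
    [0.026,0.112,0,0,0,0],
    [0.026,0.112,0,0,0,0],
    [0.026,0.111,0,0,0,0]
  ]
}}

```text
time_s: 19.38
tcp_pos: [0.4072, 0.3063, 0.146]
eef_rot: [-180.0, -0.0, -168.3]
contact_force: [1.6, 0.8, -0.8]
gripper_width: 0.0347
gripper_force: 20.0
```

{"fn": "carry_out", "kwargs": {
  "targets": [
    [0,0,0,0,0,0],
    [0,0,0,0,0,0]
  ]
}}

```text
time_s: 19.62
tcp_pos: [0.408, 0.3047, 0.1458]
eef_rot: [-179.9, -0.1, -168.2]
contact_force: [0.6, -0.2, -1.0]
gripper_width: 0.0348
gripper_force: 20.0
```

```bash
python3 - <<'E'
from h import *
import json
ci=r.camera_info('wrist');b=r.capture('wrist')[...,::-1]
json.dump({k:v.tolist() for k,v in ci.items()},open('w2.json','w'))
print(r.get_state()['joints'].round(1),go([.4082,.3051,.038],-168.17))
cv2.imwrite('pics/w2.png',cv2.resize(b,(800,600)))
E
```

```text
[  58.8    9.6  -27.    -0.   -53.5 -137.1] (array([-2.09704919e-04,  2.11499428e-03,  2.15823992e-01]), array([-0.00085889, -0.00102465, -0.00220642]))
```

View pics/w2.png

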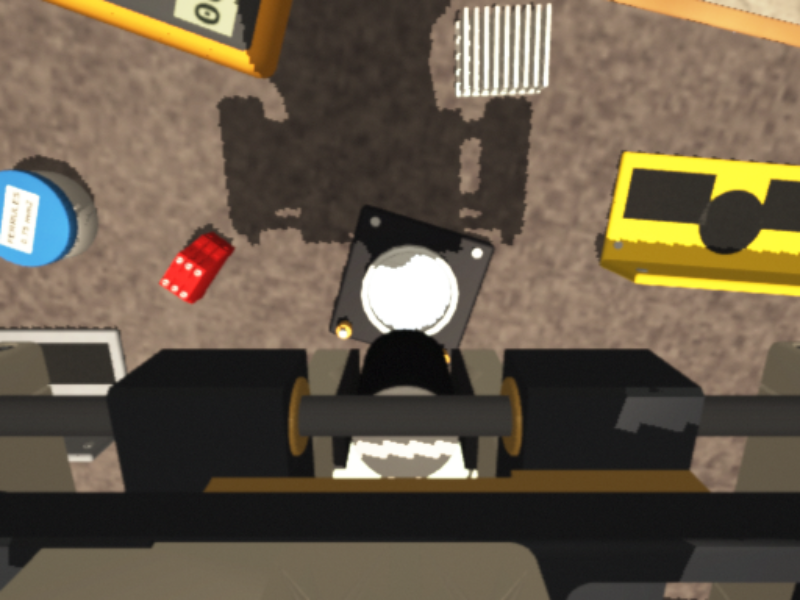

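The nest rim is at about x 361–460, y 246–340, so its centre is about (410,293).

```bash
python3 - <<'E'
from h import *
import json
ci={k:np.array(v) for k,v in json.load(open('w2.json')).items()}
print(px2w(ci,np.array([410,293])/1.5625,.022))
E
```

```text
[0.40588633 0.30763526 0.022     ]
```

{"fn": "carry_out", "kwargs": {
  "targets": [
    [0.001,0.004,0.06,0,0,0],
    [0,0,0.06,0,0,0],
    [0,0,0.05,0,0,0],
    [0,0,0.02,0,0,0],
    [0,0,0,0,0,0]
  ]
}}

```text
time_s: 20.3
tcp_pos: [0.408, 0.3059, 0.0513]
eef_rot: [-179.9, -0.0, -168.4]
contact_force: [0.1, -0.2, -0.6]
gripper_width: 0.0346
gripper_force: 20.0
```

{"fn": "carry_out", "kwargs": {
  "targets": [
    [0,0,0,0,0,0],
    [0,0,0,0,0,0]
  ]
}}

```text
time_s: 20.55
tcp_pos: [0.4081, 0.3073, 0.0525]
eef_rot: [179.9, 0.1, -168.3]
contact_force: [-0.6, 0.1, -0.9]
gripper_width: 0.0348
gripper_force: 20.0
```

```bash
python3 - <<'E'
from h import *
print(r.get_state()['contact_force'],go([.407,.3065,.0378],-168.17))
E
```

```text
[-0.63836883  0.13579679 -0.93426657] (array([ 0.00255908, -0.00112499,  0.02938445]), array([ 0.00114102,  0.00118504, -0.00203687]))
```

{"fn": "carry_out", "kwargs": {
  "targets": [
    [0.002,0,0.014,0,0,0],
    [0,0,0.01,0,0,0],
    [0,0,0.004,0,0,0],
    [0,0,0,0,0,0],
    [0,0,0,0,0,0]
  ]
}}

```text
time_s: 21.18
tcp_pos: [0.4065, 0.3064, 0.0376]
eef_rot: [-180.0, -0.0, -168.3]
contact_force: [-3.1, -0.9, 4.6]
gripper_width: 0.0347
gripper_force: 20.0
```

{"fn": "carry_out", "kwargs": {
  "targets": [
    [0,0,0,0,0,0],
    [0,0,0,0,0,0]
  ]
}}

```text
time_s: 21.42
tcp_pos: [0.4065, 0.3064, 0.0376]
eef_rot: [-180.0, -0.0, -168.3]
contact_force: [-3.1, -1.8, 5.6]
gripper_width: 0.0346
gripper_force: 20.0
```

{"fn": "carry_out", "kwargs": {
  "targets": [
    [0,0,0,0,0,0],
    [0,0,0,0,0,0],
    [0,0,0,0,0,0],
    [0,0,0,0,0,0]
  ],
  "hand": 0.75
}}

```text
time_s: 21.92
tcp_pos: [0.4068, 0.3067, 0.0375]
eef_rot: [-180.0, 0.0, -168.3]
contact_force: [-0.4, 1.1, -0.7]
gripper_width: 0.0643
gripper_force: 0.0
```

{"fn": "carry_out", "kwargs": {
  "targets": [
    [0,0,-0.03,0,0,0],
    [0,0,-0.06,0,0,0],
    [0,0,-0.08,0,0,0],
    [0,0,-0.07,0,0,0]
  ]
}}

```text
time_s: 22.42
tcp_pos: [0.4069, 0.3067, 0.1602]
eef_rot: [179.9, 0.1, -168.3]
contact_force: [0.6, 0.6, 0.5]
gripper_width: 0.0657
gripper_force: 0.0
```

{"fn": "carry_out", "kwargs": {
  "targets": [
    [-0.06,0.06,0,0,0,0],
    [-0.06,0.06,0,0,0,0],
    [0,0,0,0,0,-0.167],
    [0,0,0,0,0,-0.167],
    [0,0,0,0,0,-0.167]
  ]
}}

```text
time_s: 23.05
tcp_pos: [0.4534, 0.3776, 0.1586]
eef_rot: [180.0, 0.0, -137.9]
contact_force: [0.1, 0.4, -0.0]
gripper_width: 0.0658
gripper_force: 0.0
```

{"fn": "carry_out", "kwargs": {
  "targets": [
    [0,0,0,0,0,-0.167],
    [0,0,0,0,0,-0.167],
    [0,0,0,0,0,-0.167],
    [0,0,0,0,0,-0.167],
    [0,0,0,0,0,-0.167]
  ],
  "hand": 0.42
}}

```text
time_s: 23.68
tcp_pos: [0.4534, 0.3776, 0.1588]
eef_rot: [-180.0, 0.0, -87.8]
contact_force: [0.1, 0.1, 0.1]
gripper_width: 0.0367
gripper_force: 0.0
```

{"fn": "carry_out", "kwargs": {
  "targets": [
    [0,0,0,0,0,-0.164],
    [0,0,0,0,0,0],
    [0,0,0,0,0,0]
  ]
}}

```text
time_s: 24.05
tcp_pos: [0.4533, 0.3776, 0.1582]
eef_rot: [-180.0, 0.0, -78.5]
contact_force: [-0.2, 0.0, 0.6]
gripper_width: 0.0371
gripper_force: 0.0
```

```bash
python3 - <<'E'
from h import *
print(r.get_state()['joints'].round(1),go([.5734,.3363,.12],-78.17))
a=r.capture('top')[...,::-1]
b=r.capture('wrist')[...,::-1]
cv2.imwrite('pics/c2.png',np.hstack([cv2.resize(a[130:280,180:300],(360,450),interpolation=cv2.INTER_CUBIC),cv2.resize(b,(430,450))]))
E
```

```text
[ 58.8  16.1 -16.4   0.  -57.5 -47.3] (array([ 0.12887322, -0.21878501,  0.07641397]), array([-0.00043374,  0.00044275, -0.00558513]))
```

View pics/c2.png

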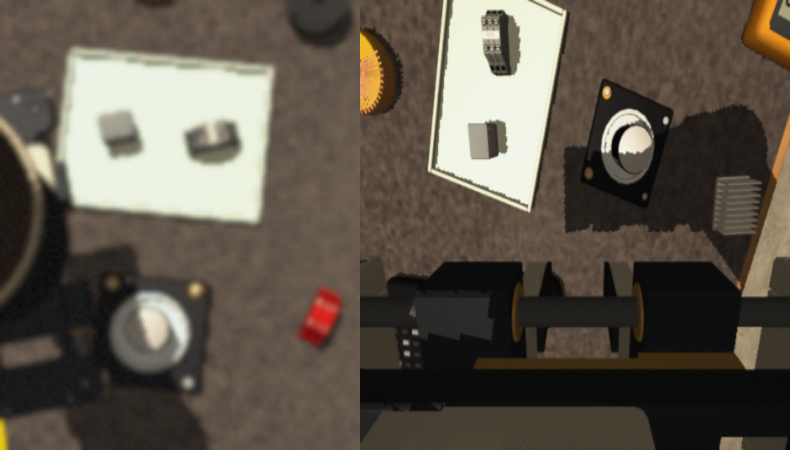

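The capacitor stands in the nest, and the relay and terminal are upright in the tray as placed. The relay goes back first.

{"fn": "carry_out", "kwargs": {
  "targets": [
    [0.043,-0.073,0,0,0,-0.0055],
    [0.043,-0.073,0,0,0,0],
    [0.043,-0.073,0,0,0,0],
    [0,0,0.08,0,0,0],
    [0,0,0.08,0,0,0]
  ]
}}

```text
time_s: 24.78
tcp_pos: [0.5745, 0.3367, 0.0768]
eef_rot: [-180.0, 0.0, -78.1]
contact_force: [0.1, 0.3, -0.5]
gripper_width: 0.0367
gripper_force: 0.0
```

{"fn": "carry_out", "kwargs": {
  "targets": [
    [0,0,0.03,0,0,0],
    [0,0,0,0,0,0],
    [0,0,0,0,0,0]
  ]
}}

```text
time_s: 25.15
tcp_pos: [0.5746, 0.338, 0.0644]
eef_rot: [-179.9, 0.1, -77.9]
contact_force: [0.1, -0.2, 1.1]
gripper_width: 0.0367
gripper_force: 0.0
```

```bash
python3 - <<'E'
from h import *
print(go([.5734,.3363,.0187],-78.17))
E
```

```text
(array([0.00300046, 0.00328466, 0.09129231]), array([-0.00218857,  0.00098378,  0.00387107]))
```

{"fn": "carry_out", "kwargs": {
  "targets": [
    [0.003,0.002,0.03,0,0,0.003],
    [0,0,0.03,0,0,0],
    [0,0,0.02,0,0,0],
    [0,0,0.011,0,0,0],
    [0,0,0,0,0,0]
  ]
}}

```text
time_s: 25.78
tcp_pos: [0.5729, 0.3352, 0.0164]
eef_rot: [180.0, -0.0, -78.1]
contact_force: [0.0, 0.4, 0.8]
gripper_width: 0.0367
gripper_force: 0.0
```

{"fn": "carry_out", "kwargs": {
  "targets": [
    [0,0,0,0,0,0],
    [0,0,0,0,0,0]
  ]
}}

```text
time_s: 26.02
tcp_pos: [0.5734, 0.3357, 0.0175]
eef_rot: [-180.0, 0.0, -78.1]
contact_force: [0.2, -0.2, -0.1]
gripper_width: 0.0364
gripper_force: 0.0
```

{"fn": "carry_out", "kwargs": {
  "targets": [
    [0,0,0,0,0,0],
    [0,0,0,0,0,0],
    [0,0,0,0,0,0],
    [0,0,0,0,0,0]
  ],
  "hand": 0
}}

```text
time_s: 26.52
tcp_pos: [0.5732, 0.3355, 0.0173]
eef_rot: [-180.0, 0.0, -78.1]
contact_force: [-0.8, -0.5, 2.6]
gripper_width: 0.022
gripper_force: 20.0
```

```bash
python3 - <<'E'
from h import *
print(r.get_state()['contact_force'],go([.5734,.3363,.0187],-78.17),go([.5078,.0855,.12],-78.17))
E
```

```text
[-0.81251042 -0.478542    2.60932473] (array([-0.00141869, -0.00074645, -0.00283496]), array([-0.00023239,  0.00010703,  0.00064145])) (array([ 0.46245216,  0.23076151, -0.20554327]), array([-0.00023239,  0.00010703,  0.00064145]))
```

{"fn": "carry_out", "kwargs": {
  "targets": [
    [0,0,-0.04,0,0,0],
    [0,0,-0.08,0,0,0],
    [0,0,-0.08,0,0,0],
    [0,0,0,0,0,0]
  ]
}}

```text
time_s: 27.02
tcp_pos: [0.5748, 0.3369, 0.1209]
eef_rot: [-179.7, 0.2, -78.1]
contact_force: [-0.3, 0.1, -1.3]
gripper_width: 0.0218
gripper_force: 20.0
```

{"fn": "carry_out", "kwargs": {
  "targets": [
    [0.093,0.046,0,0,0,0],
    [0.093,0.046,0,0,0,0],
    [0.093,0.046,0,0,0,0],
    [0.093,0.047,0,0,0,0],
    [0.092,0.046,0,0,0,0]
  ]
}}

```text
time_s: 27.65
tcp_pos: [0.5065, 0.0829, 0.1163]
eef_rot: [179.9, -0.0, -78.1]
contact_force: [1.2, 0.3, 0.4]
gripper_width: 0.0218
gripper_force: 20.0
```

{"fn": "carry_out", "kwargs": {
  "targets": [
    [0,0,0.06,0,0,0],
    [0,0,0.06,0,0,0],
    [0,0,0.04,0,0,0],
    [0,0,0,0,0,0],
    [0,0,0,0,0,0]
  ]
}}

```text
time_s: 28.28
tcp_pos: [0.508, 0.0847, 0.0374]
eef_rot: [-180.0, -0.0, -78.1]
contact_force: [0.3, 0.3, -0.6]
gripper_width: 0.022
gripper_force: 20.0
```

```bash
python3 - <<'E'
from h import *
print(r.get_state()['contact_force'],go([.5079,.0848,.0185],-78.17))
E
```

```text
[ 0.34029282  0.31822712 -0.64939017] (array([-0.00014116,  0.00010538,  0.03773436]), array([-9.22948984e-05, -8.44309169e-05,  6.80659653e-04]))
```

{"fn": "carry_out", "kwargs": {
  "targets": [
    [0,0,0.018,0,0,0],
    [0,0,0.012,0,0,0],
    [0,0,0.008,0,0,0],
    [0,0,0,0,0,0],
    [0,0,0,0,0,0]
  ]
}}

```text
time_s: 28.9
tcp_pos: [0.5078, 0.0847, 0.018]
eef_rot: [-180.0, 0.0, -78.1]
contact_force: [-0.2, -0.5, -0.2]
gripper_width: 0.0219
gripper_force: 20.0
```

{"fn": "carry_out", "kwargs": {
  "targets": [
    [0,0,0,0,0,0],
    [0,0,0,0,0,0],
    [0,0,0,0,0,0]
  ],
  "hand": 0.39
}}

```text
time_s: 29.28
tcp_pos: [0.5078, 0.0847, 0.0181]
eef_rot: [-180.0, 0.0, -78.1]
contact_force: [0.2, 0.9, -0.4]
gripper_width: 0.0343
gripper_force: 0.0
```

{"fn": "carry_out", "kwargs": {
  "targets": [
    [0,0,-0.04,0,0,0],
    [0,0,-0.08,0,0,0],
    [0,0,-0.08,0,0,0],
    [0,0,0,0,0,0]
  ]
}}

```text
time_s: 29.78
tcp_pos: [0.5097, 0.0856, 0.1213]
eef_rot: [-179.6, 0.1, -78.1]
contact_force: [-0.2, -0.2, -0.9]
gripper_width: 0.0339
gripper_force: 0.0
```

{"fn": "carry_out", "kwargs": {
  "targets": [
    [-0.082,-0.047,0,0,0,0],
    [-0.082,-0.047,0,0,0,0],
    [-0.082,-0.047,0,0,0,0],
    [-0.081,-0.046,0,0,0,0],
    [0,0,0,0,0,0]
  ]
}}

```text
time_s: 30.4
tcp_pos: [0.566, 0.2665, 0.1165]
eef_rot: [180.0, -0.0, -78.0]
contact_force: [-0.1, -0.9, -0.3]
gripper_width: 0.0343
gripper_force: 0.0
```

{"fn": "carry_out", "kwargs": {
  "targets": [
    [0,0,0.06,0,0,0],
    [0,0,0.05,0,0,0],
    [0,0,0,0,0,0],
    [0,0,0,0,0,0],
    [0,0,0,0,0,0]
  ]
}}

```text
time_s: 31.02
tcp_pos: [0.5663, 0.2642, 0.0643]
eef_rot: [-179.9, 0.0, -78.1]
contact_force: [0.4, 0.4, 0.5]
gripper_width: 0.0345
gripper_force: 0.0
```

```bash
python3 - <<'E'
from h import *
print(r.get_state()['contact_force'],go([.5656,.2641,.0237],-78.17))
E
```

```text
[0.4318618  0.42040313 0.50601094] (array([-6.47975005e-05,  1.44583331e-03,  8.11883525e-02]), array([-0.00163278,  0.00077938,  0.00052222]))
```

{"fn": "carry_out", "kwargs": {
  "targets": [
    [0,0.001,0.03,0,0,0],
    [0,0,0.025,0,0,0],
    [0,0,0.015,0,0,0],
    [0,0,0.01,0,0,0],
    [0,0,0,0,0,0]
  ]
}}

```text
time_s: 31.65
tcp_pos: [0.565, 0.2637, 0.0226]
eef_rot: [180.0, -0.0, -78.1]
contact_force: [-0.1, -0.0, 0.0]
gripper_width: 0.0339
gripper_force: 0.0
```

{"fn": "carry_out", "kwargs": {
  "targets": [
    [0,0,0,0,0,0],
    [0,0,0,0,0,0]
  ]
}}

```text
time_s: 31.9
tcp_pos: [0.5654, 0.264, 0.0235]
eef_rot: [-180.0, 0.0, -78.1]
contact_force: [0.5, 0.0, 0.1]
gripper_width: 0.0342
gripper_force: 0.0
```

{"fn": "carry_out", "kwargs": {
  "targets": [
    [0,0,0,0,0,0],
    [0,0,0,0,0,0],
    [0,0,0,0,0,0],
    [0,0,0,0,0,0]
  ],
  "hand": 0
}}

```text
time_s: 32.4
tcp_pos: [0.5652, 0.2638, 0.0232]
eef_rot: [-180.0, 0.0, -78.1]
contact_force: [0.5, 0.3, 1.0]
gripper_width: 0.0181
gripper_force: 20.0
```

```bash
python3 - <<'E'
from h import *
print(r.get_state()['contact_force'],go([.5656,.2641,.0237],-78.17),go([.5250,.0059,.12],-78.17))
E
```

```text
[0.4926913  0.30664693 0.98296622] (array([-0.00039547, -0.00081743, -0.00096445]), array([-2.02534734e-04,  9.89843807e-05,  5.26326417e-04])) (array([ 0.4882674 ,  0.18475282, -0.19365444]), array([-2.02534734e-04,  9.89843807e-05,  5.26326417e-04]))
```

{"fn": "carry_out", "kwargs": {
  "targets": [
    [0,0,-0.04,0,0,0],
    [0,0,-0.08,0,0,0],
    [0,0,-0.08,0,0,0],
    [0,0,0,0,0,0]
  ]
}}

```text
time_s: 32.9
tcp_pos: [0.5669, 0.265, 0.1268]
eef_rot: [-179.7, 0.2, -78.1]
contact_force: [0.6, 0.1, -1.9]
gripper_width: 0.0178
gripper_force: 20.0
```

{"fn": "carry_out", "kwargs": {
  "targets": [
    [0.098,0.037,0,0,0,0],
    [0.098,0.037,0,0,0,0],
    [0.098,0.037,0,0,0,0],
    [0.097,0.037,0,0,0,0],
    [0.097,0.037,0,0,0,0]
  ]
}}

```text
time_s: 33.52
tcp_pos: [0.5238, 0.0044, 0.1224]
eef_rot: [179.9, 0.0, -78.1]
contact_force: [1.5, -0.6, -0.3]
gripper_width: 0.0181
gripper_force: 20.0
```

{"fn": "carry_out", "kwargs": {
  "targets": [
    [0,0,0.06,0,0,0],
    [0,0,0.06,0,0,0],
    [0,0,0.04,0,0,0],
    [0,0,0,0,0,0],
    [0,0,0,0,0,0]
  ]
}}

```text
time_s: 34.15
tcp_pos: [0.525, 0.006, 0.0434]
eef_rot: [-180.0, -0.0, -78.1]
contact_force: [0.1, -0.3, 0.1]
gripper_width: 0.0182
gripper_force: 20.0
```

```bash
python3 - <<'E'
from h import *
print(r.get_state()['contact_force'],go([.5250,.0059,.0244],-78.17))
E
```

```text
[ 0.06941977 -0.28562689  0.05720203] (array([2.51832935e-04, 6.06958635e-05, 3.79451651e-02]), array([-6.55693602e-05, -1.06722260e-04,  6.80621832e-04]))
```

Lowering, releasing, then backing off to the earlier viewing pose.

{"fn": "carry_out", "kwargs": {
  "targets": [
    [0,0,0.018,0,0,0],
    [0,0,0.012,0,0,0],
    [0,0,0.008,0,0,0],
    [0,0,0,0,0,0],
    [0,0,0,0,0,0]
  ]
}}

```text
time_s: 34.78
tcp_pos: [0.5248, 0.006, 0.0241]
eef_rot: [-180.0, 0.0, -78.1]
contact_force: [-1.0, 0.0, 0.7]
gripper_width: 0.0177
gripper_force: 20.0
```

{"fn": "carry_out", "kwargs": {
  "targets": [
    [0,0,0,0,0,0],
    [0,0,0,0,0,0],
    [0,0,0,0,0,0]
  ],
  "hand": 0.38
}}

```text
time_s: 35.15
tcp_pos: [0.5248, 0.006, 0.024]
eef_rot: [-180.0, -0.0, -78.1]
contact_force: [-0.5, 0.0, 0.7]
gripper_width: 0.033
gripper_force: 0.0
```

{"fn": "carry_out", "kwargs": {
  "targets": [
    [0,0,-0.04,0,0,0],
    [0,0,-0.08,0,0,0],
    [0,0,-0.1,0,0,0],
    [0,0,-0.1,0,0,0],
    [-0.11,-0.011,-0.06,0,0,0]
  ]
}}

```text
time_s: 35.78
tcp_pos: [0.5198, 0.0594, 0.2167]
eef_rot: [-179.8, 0.0, -78.4]
contact_force: [1.1, 1.1, -0.3]
gripper_width: 0.0335
gripper_force: 0.0
```

{"fn": "carry_out", "kwargs": {
  "targets": [
    [0,0,0,0,0,0],
    [0,0,0,0,0,0]
  ]
}}

```text
time_s: 36.02
tcp_pos: [0.5184, 0.0607, 0.2135]
eef_rot: [180.0, 0.0, -78.1]
contact_force: [-0.4, 0.4, -1.0]
gripper_width: 0.0332
gripper_force: 0.0
```

```bash
python3 - <<'E'
from h import *
ci=r.camera_info('wrist');b=r.capture('wrist')[...,::-1]
a=r.capture('top')[...,::-1]
k=1.5625;im=cv2.resize(b,(800,600),interpolation=cv2.INTER_CUBIC);p=[.5297,.0454,11.83]
def box(c,h,z0,z1,col):
    for z in(z0,z1):
        P=place([p[0],p[1],0],p[2],[[c[0]+s*h[0],c[1]+t*h[1],z] for s,t in((-1,-1),(1,-1),(1,1),(-1,1))])
        cv2.polylines(im,[np.int32((proj(ci,P)*k).round())],True,col,1)
box((-.001,0),(.037,.078),.005,.005,(0,255,0))
box((-.013,.044),(.011,.014),.005,.039,(0,0,255));box((-.013,-.044),(.009,.0225),.005,.042,(255,0,255))
cv2.imwrite('pics/f.png',np.hstack([cv2.resize(im[120:360,280:520],(450,450)),cv2.resize(a[130:280,200:316],(348,450))]))
E
```

```text
(no output)
```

View pics/f.png

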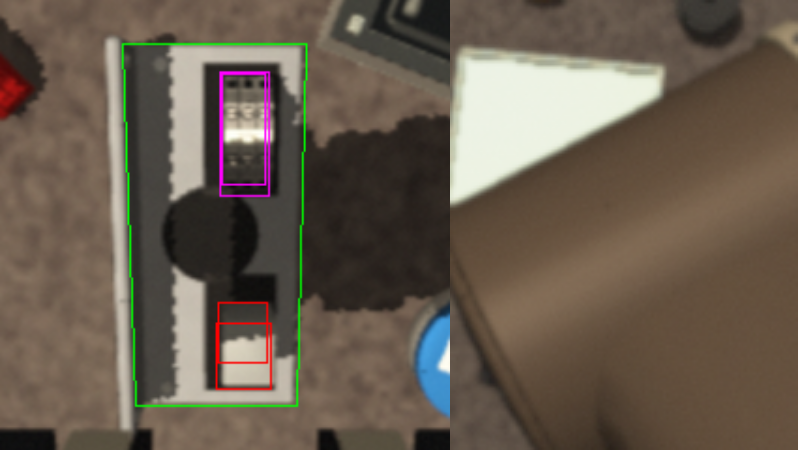

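The terminal at (245,130) and the relay at (245,360) stand on their patches within about 1–2 mm of the overlay, and the capacitor's patch is empty. The arm is clear, and the capacitor was seen standing in the nest earlier. I'm handing in.

```bash
python3 -c "
from plant import r
print(r.close_job())"
```

```text
the job is handed in; nothing more can be done
None
```

The job is handed in: the capacitor stands in the jig's nest, and the relay and terminal block are back upright on their stand places, within about 1–2 mm by camera. It took about 36 s of the 115 s; no verdict came back, and I last saw the capacitor after releasing it, because the arm hid the jig in the final picture.

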